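# Set the finished tulips on their saucers

## Robot

A 7-joint arm with a two-finger parallel gripper is mounted at the origin on the work surface. World frame = base frame: x ahead of the robot, y to its left, z up, the work surface at z = 0. Lengths are in m, angles in rad, forces in N, time in s.
With the tool pointing down it reaches from about 0.35 to 0.9 m from the base axis. Payload 8.1 kg.
Tool frame: the origin (TCP) lies at the very end of the fingers, on their centre line; the grasp point (between the pads) lies 19 mm behind it; z points along the fingers, y is the line along which they close (so a half turn about z gives the same grasp; the last joint's range is limited). The gripper opens to 85 mm and grips with 20 to 120 N. Pads are 22 mm wide; open, the fingers measure 114 mm over their backs; the gripper's body (76 mm by 85 mm) begins 54 mm behind the grasp point. The pads swing forward as they close: fully open they stand 13 mm farther back than shut.
Start: joints at [1.173, 0.434, 0.025, 1.573, -0.012, 1.134, -0.075], TCP at [0.182, -0.598, 0.231] pointing down, gripper open.
Joint ranges: [-2.62, 2.62], [-0.44, 2.09], [-1.27, 1.32], [0.08, 2.57], [-1.32, 4.46], [0.12, 2], [-2.74, 2.74]. Speed limits (rad/s): [2.22, 2.22, 3.01, 3.01, 3.14, 3.14, 3.14].

## Interface

Orientations are given as a rotation vector (axis times angle).
In Python, from bench import arm gives the robot as it stands. The module is installed in compiled form; this text tells all that it offers.
- The arm moves only by the shell command python3 -m creep 'ROWS' [FORCE]. ROWS is JSON, a list of rows, each an object with "dp": the shift along the tool's x, y, z in m, a list of three; "twist": the turn, a rotation vector about the tool's x, y, z in degrees, a list of three; "fingers": the opening, from -1 (shut) to 1 (fully open), so that 0 is half open. In form: [{"dp": [tx, ty, tz], "twist": [wx, wy, wz], "fingers": fingers}, ...]. A call has 1 to 5 rows; each row shifts and turns the commanded pose from where the row before left it, along the tool's axes as they then stand; what a row does not reach is not made up. A row lasts 1/8 s, in which the tool goes at most 62.5 mm and 10.7 degrees, less where a joint would pass 70% of its speed; a pose out of reach is approached as far as the arm can. A call is refused whole if a number of a shift passes 0.0625 or a number of a turn 10.7, either way. A call with a gripper value outside its range is refused whole. The fingers move at their own pace and stop on an object; FORCE is the grip in N (left out, the last holds). Time passes only in rows, so rows that do not move let the fingers close. It gives the time, the measured TCP pose, the force, the opening and the grip force at its end, in the units of the state.
- arm.sense(): the state, without advancing time (a new reading comes with each control period).
- arm.get_image(name): name is "scene" or "top" or "wrist"; returns (picture, depth): 384x512x3 uint8, red, green, blue; 384x512 float32, m along the optical axis (not along the pixel's ray), 0 where there is no reading.
- arm.calibration(name): a dict with "fov_y" (degrees; the focal length in pixels is half the picture's height over the tangent of half this angle, whatever the lens; pixels are square), "cx", "cy" (the principal point, pixels), "rvec" (rotation vector, rad) and "tvec" (3), from world to camera coordinates, as OpenCV has them. Camera axes: x right, y down, z forward; pixel columns grow to the right and rows downward; lengths in m; the calibration is good to about 2 mm. A picture is of the moment at which its call begins: read the wrist's pose just before it. calibration takes no time and is no camera call; for the wrist camera it gives the pose at the moment of the call.
- arm.close_job(): hands the job in; it is judged then, once.
The state is a dict: "time": time; "joint_positions": joint angles; "qd": joint speeds; "joint_torque": joint torques, N m; "tcp_pos": TCP position; "tool_rot": TCP orientation; "contact_force": force on the tool from outside, world axes, zero at the start; "torque": the same for the moment, N m; "width": finger opening in m; "grip_force": force on a finger pad.
Only numpy, scipy, OpenCV 4.12 (cv2) and the standard library are available. Lean on these libraries where they do the work, as an engineer would, in place of code of your own. Each camera call takes 0.05 s, during which the arm holds its last target. There are 200 camera calls.

## Task

Set each of the four potted tulips upright on the saucer of its own flower's colour, with the whole foot of the pot flat inside the saucer's rim. Set them down rather than dropping them, and leave the pink daisy and the glue bottle where they stand.

Things in the scene. Friction and masses are not known exactly. Their poses are not given: they have to be found in the camera images.
- tulip_purple: loose rigid tulip with a purple head in a round pale-green pot, upright, 130 g. Origin: centre of the pot's underside, z up; round about z. Pot: foot 46 mm, top 55 mm in diameter, 55 mm high; thin stem above. Head: 36 mm in diameter, straight-sided from 89 to 109 mm above the origin (grip here, from above), narrower below and above; petal tips at 134 mm. Leaves are for looks only.
- tulip_pink: loose rigid tulip with a pink head in a round pale-green pot, upright, 130 g. Origin: centre of the pot's underside, z up; round about z. Pot: foot 46 mm, top 55 mm in diameter, 55 mm high; thin stem above. Head: 36 mm in diameter, straight-sided from 89 to 109 mm above the origin (grip here, from above), narrower below and above; petal tips at 134 mm. Leaves are for looks only.
- tulip_yellow: loose rigid tulip with a yellow head in a round pale-green pot, upright, 130 g. Origin: centre of the pot's underside, z up; round about z. Pot: foot 46 mm, top 55 mm in diameter, 55 mm high; thin stem above. Head: 36 mm in diameter, straight-sided from 89 to 109 mm above the origin (grip here, from above), narrower below and above; petal tips at 134 mm. Leaves are for looks only.
- tulip_white: loose rigid tulip with a white head in a round pale-green pot, upright, 130 g. Origin: centre of the pot's underside, z up; round about z. Pot: foot 46 mm, top 55 mm in diameter, 55 mm high; thin stem above. Head: 36 mm in diameter, straight-sided from 89 to 109 mm above the origin (grip here, from above), narrower below and above; petal tips at 134 mm. Leaves are for looks only.
- saucer_purple: round purple saucer fixed on the table, empty at the start. Origin: centre of its underside at table height, z up. Outer diameter 81 mm, flat floor 4 mm above the origin and about 71 mm across, rim 4 mm thick with its top 10 mm above the origin.
- saucer_pink: round pink saucer fixed on the table, empty at the start. Origin: centre of its underside at table height, z up. Outer diameter 81 mm, flat floor 4 mm above the origin and about 71 mm across, rim 4 mm thick with its top 10 mm above the origin.
- saucer_yellow: round yellow saucer fixed on the table, empty at the start. Origin: centre of its underside at table height, z up. Outer diameter 81 mm, flat floor 4 mm above the origin and about 71 mm across, rim 4 mm thick with its top 10 mm above the origin.
- saucer_white: round white saucer fixed on the table, empty at the start. Origin: centre of its underside at table height, z up. Outer diameter 81 mm, flat floor 4 mm above the origin and about 71 mm across, rim 4 mm thick with its top 10 mm above the origin.
- daisy_pink: bystander: flat pink daisy with a yellow middle in a pale-green pot like the tulips' (55 mm in diameter), 92 mm high, flower 56 mm across, loose. Origin: centre of the pot's underside.
- glue_bottle: bystander: red glue bottle with a yellow label and white nozzle, 52 x 34 mm, 115 mm high, standing loose. Origin: centre of its underside.
Things that resemble listed ones, but are neither listed nor needed, are in the scene too. Several things have the shape of the saucer_white; the one meant has the colours described above.

How it is judged:
At the end, for the whole second after the job is handed in: Each tulip stands at rest and upright (within 0.08 rad) on the saucer of its own colour, its pot's centre within 15 mm of the saucer's centre and its underside on the saucer's floor (1 to 7 mm above the saucer's origin) (horizontal distance between tulip_purple and saucer_purple below 0.015 m and z of tulip_purple in the frame of saucer_purple between 0.001 and 0.007 m and angle between each of tulip_purple, tulip_pink, tulip_yellow, tulip_white's own z axis and vertical below 0.08 rad and linear speed of each of tulip_purple, tulip_pink, tulip_yellow, tulip_white below 0.02 m/s and horizontal distance between tulip_pink and saucer_pink below 0.015 m and z of tulip_pink in the frame of saucer_pink between 0.001 and 0.007 m and horizontal distance between tulip_yellow and saucer_yellow below 0.015 m and z of tulip_yellow in the frame of saucer_yellow between 0.001 and 0.007 m and horizontal distance between tulip_white and saucer_white below 0.015 m and z of tulip_white in the frame of saucer_white between 0.001 and 0.007 m); the robot touches nothing.
It fails at once if a tulip is dropped or sent flying (faster than 0.6 m/s while not in the fingers) ((linear speed of tulip_purple above 0.6 m/s and contact force between the fingers and tulip_purple below 0.05 N) or (linear speed of tulip_pink above 0.6 m/s and contact force between the fingers and tulip_pink below 0.05 N) or (linear speed of tulip_yellow above 0.6 m/s and contact force between the fingers and tulip_yellow below 0.05 N) or (linear speed of tulip_white above 0.6 m/s and contact force between the fingers and tulip_white below 0.05 N)).
It fails at once if the daisy is shifted by more than 20 mm (distance of daisy_pink from where it was at the start of the episode above 0.02 m).
It fails at once if the glue bottle is shifted by more than 20 mm (distance of glue_bottle from where it was at the start of the episode above 0.02 m).
It also fails if it takes over 125 s, if anything falls off the work surface, if the arm or the gripper's body presses on something with over 40 N, if the wrist force passes 120 N, or if a joint passes its speed limit or range.

## Working session

There is one attempt and no reset: what is moved stays moved. The work goes in short steps, Python scripts to look and compute and a shell command to move; the robot and the scene stay as the last step left them, time stands still between calls to the robot, and variables do not carry over. Pictures are saved under pics/ and viewed, at most 14 in all, crops included, and the job is handed in when it is done.

```bash
mkdir -p pics; cat > h.py <<'E'
import numpy as np, cv2
from bench import arm
def K(n):
    c=arm.calibration(n); f=192/np.tan(np.radians(c['fov_y'])/2)
    return c,f,cv2.Rodrigues(np.array(c['rvec'],float))[0],np.array(c['tvec'],float)
def ray(n,u,v,z,k=None):
    c,f,R,t=k or K(n); d=R.T@np.array([(u-c['cx'])/f,(v-c['cy'])/f,1]); o=-R.T@t
    return o+d*(z-o[2])/d[2]
def pt(n,u,v,d,k=None):
    c,f,R,t=k or K(n); return R.T@(np.array([(u-c['cx'])/f*d,(v-c['cy'])/f*d,d])-t)
def cloud(n,D,k=None):
    c,f,R,t=k or K(n); v,u=np.mgrid[:384,:512]
    P=np.stack([(u-c['cx'])/f*D,(v-c['cy'])/f*D,D],-1)-t
    return P@R
E
python3 - <<'E'
from h import *
print(arm.sense())
for n in ["scene","top","wrist"]:
    k=K(n); im,d=arm.get_image(n); print(n,k[0],(-k[2].T@k[3]).round(3)); cv2.imwrite(f'pics/{n}0.png',im[...,::-1]); np.savez(f'{n}0.npz',im=im,d=d)
E
```

```text
{'time': 0.0, 'joint_positions': array([ 1.17340271,  0.4351909 ,  0.0249558 ,  1.57412954, -0.01156345,
        1.13399131, -0.07509479]), 'qd': array([-3.96537581e-04,  4.30207258e-04,  5.53408454e-04,  4.16107953e-04,
       -5.82810719e-06,  1.40934800e-03, -3.98197709e-04]), 'joint_torque': array([-6.88597356e-04, -6.70484090e+01,  1.02484412e+00, -3.16213524e+01,
        1.55219313e-02,  1.25033024e-02,  2.45331751e-05]), 'tcp_pos': array([ 0.18138052, -0.59755948,  0.23053316]), 'tool_rot': array([-3.10602757e+00, -4.61109345e-01,  6.21988994e-04]), 'contact_force': array([ 0.56939848, -0.16010231,  0.39652427]), 'torque': array([ 0.03898444,  0.00638015, -0.03584245]), 'grip_force': 0.0, 'width': 0.08522619324820241}
scene {'fov_y': 43.31998662340436, 'cx': 250.95269535106627, 'cy': 189.8545093178938, 'rvec': array([ 1.80496092,  1.26663694, -0.7027045 ]), 'tvec': array([-0.10700631, -0.26172967,  2.10697233])} [ 1.851 -0.568  0.878]
top {'fov_y': 53.91185354721552, 'cx': 263.6421457541115, 'cy': 191.45053631266694, 'rvec': array([ 2.13976268, -2.12602601,  0.15312558]), 'tvec': array([-0.06825963,  0.5661613 ,  1.14391578])} [ 0.38  -0.082  1.218]
wrist {'fov_y': 65.9547414626026, 'cx': 255.55078489877968, 'cy': 187.51127380112317, 'rvec': array([-2.33527677,  1.73092135,  0.24566735]), 'tvec': array([-0.62554001, -0.03516659,  0.37959948])} [ 0.25  -0.578  0.374]
```

View pics/top0.png

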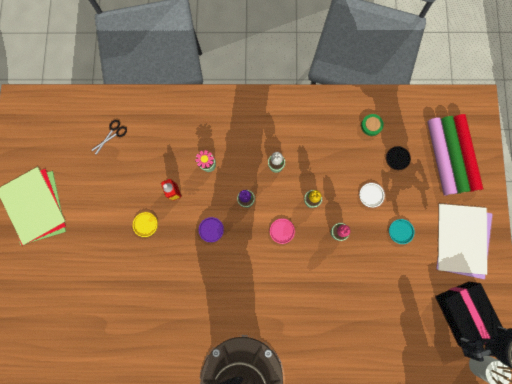

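View pics/scene0.png

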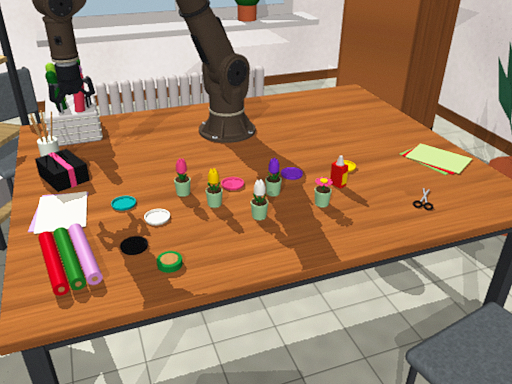

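Top view: the tulips are purple (246,198), white (276,160), yellow (314,198) and pink (342,231). The saucers are yellow (145,224), purple (210,230), pink (282,231) and white (372,195). Lookalikes for the saucers are teal (401,231), black (398,157) and green/tan (372,124). The daisy (206,160) and the red glue bottle (170,189) are the bystanders. For the white saucer I choose the all-white disc at (372,195).

```bash
python3 - <<'E'
from h import *
T=np.load('top0.npz');k=K('top');im=T['im'];C=cloud('top',T['d'],k)
hsv=cv2.cvtColor(im,cv2.COLOR_RGB2HSV).astype(int)
for n,(u,v) in dict(yellow=(145,224),purple=(210,230),pink=(282,231),white=(372,195)).items():
    c=hsv[v,u]; w=np.abs(hsv-c); w[...,0]=np.minimum(w[...,0],180-w[...,0])
    m=((w[...,0]<8)|(n=='white'))&(w[...,1]<70)&(w[...,2]<80)
    b=np.zeros_like(m); b[v-18:v+18,u-18:u+18]=1
    m=(m&b).astype(np.uint8)
    cs=max(cv2.findContours(m,0,1)[0],key=cv2.contourArea); (x,y),r=cv2.minEnclosingCircle(cs); M=cv2.moments(cs)
    mu,mv=M['m10']/M['m00'],M['m01']/M['m00']
    print('saucer',n,c,(x,y),mu,mv,'dia',2*r*1.21/k[1],ray('top',mu,mv,.008,k).round(4),'z',C[v,u,2].round(3))
for n,(u,v) in dict(purple=(246,198),pink=(342,231),yellow=(314,198),white=(276,160),daisy=(206,160),glue=(170,189)).items():
    P=C[v-20:v+20,u-20:u+20].reshape(-1,3)
    for lo,hi in((.03,.065),(.085,.15)):
        q=P[(P[:,2]>lo)&(P[:,2]<hi)]
        if len(q): print(n,lo,len(q),((q.max(0)+q.min(0))/2).round(4),np.ptp(q,0).round(3), np.median(q,0).round(4))
E
```

```text
saucer yellow [ 27 223 238] (144.4146728515625, 224.1313934326172) 144.6335771508185 224.18564959944268 dia 0.08313133896573603 [0.4638 0.3176 0.008 ] z 0.006
saucer purple [136 171 158] (210.59091186523438, 229.40908813476562) 210.56454720616568 229.37495183044314 dia 0.0784031908255468 [0.4486 0.1048 0.008 ] z 0.001
saucer pink [169 152 238] (281.8663330078125, 230.65347290039062) 281.78379373848986 230.70865561694288 dia 0.0800402621224597 [ 0.4459 -0.1229  0.008 ] z 0.006
saucer white [ 30   4 238] (371.5555419921875, 194.55555725097656) 371.64008620689657 194.6505028735632 dia 0.08221451864311073 [ 0.5637 -0.4127  0.008 ] z 0.004
purple 0.03 118 [ 0.5432 -0.0083  0.053 ] [0.052 0.053 0.021] [ 0.5313 -0.0136  0.0561]
purple 0.085 122 [ 0.5432 -0.0097  0.1104] [0.033 0.035 0.05 ] [ 0.5404 -0.0099  0.1227]
pink 0.03 131 [ 0.4423 -0.2976  0.0486] [0.052 0.051 0.024] [ 0.4373 -0.2869  0.0562]
pink 0.085 129 [ 0.4421 -0.2982  0.1129] [0.032 0.032 0.049] [ 0.4413 -0.2945  0.1229]
yellow 0.03 125 [ 0.5442 -0.2168  0.0458] [0.053 0.053 0.03 ] [ 0.5328 -0.2062  0.0556]
yellow 0.085 124 [ 0.5444 -0.2155  0.1111] [0.034 0.032 0.051] [ 0.5414 -0.2145  0.1223]
white 0.03 127 [ 0.656  -0.1031  0.0484] [0.045 0.051 0.027] [ 0.6468 -0.1     0.0549]
white 0.085 128 [ 0.6583 -0.1039  0.1105] [0.033 0.034 0.051] [ 0.6547 -0.1022  0.1225]
daisy 0.03 80 [0.6571 0.1183 0.0454] [0.046 0.052 0.03 ] [0.6446 0.1082 0.0544]
daisy 0.085 179 [0.6614 0.1194 0.0903] [0.054 0.056 0.011] [0.6602 0.1186 0.0879]
glue 0.03 55 [0.5701 0.2186 0.0479] [0.056 0.028 0.034] [0.5549 0.2154 0.0481]
glue 0.085 109 [0.5706 0.228  0.1017] [0.047 0.041 0.033] [0.5687 0.2257 0.0904]
```

```bash
python3 - <<'E'
import cv2
a=cv2.imread('pics/top0.png')[105:250,130:420]; cv2.imwrite('pics/crop0.png',cv2.resize(a,None,fx=2.7,fy=2.7,interpolation=2))
E
```

```text
(no output)
```

View pics/crop0.png

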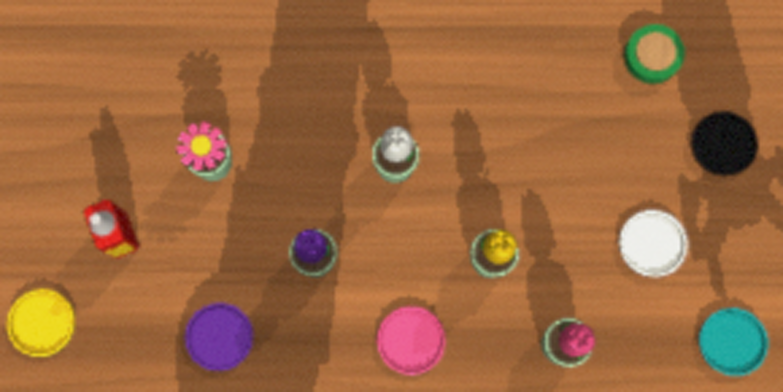

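The crop confirms the choices: the white saucer is the all-white disc, and the black, teal and green/tan discs are not listed. I square the tool with the world (17° about tool z) and head for the pink tulip.

```bash
python3 -m creep '[{"dp":[0,0,0],"twist":[0,0,8.45],"fingers":1},{"dp":[0,0,0],"twist":[0,0,8.45],"fingers":1},{"dp":[0.037,-0.043,0],"twist":[0,0,0],"fingers":1},{"dp":[0.037,-0.043,0],"twist":[0,0,0],"fingers":1},{"dp":[0.037,-0.043,0],"twist":[0,0,0],"fingers":1}]' 60
python3 -m creep '[{"dp":[0.037,-0.043,0],"twist":[0,0,0],"fingers":1},{"dp":[0.037,-0.043,0],"twist":[0,0,0],"fingers":1},{"dp":[0.037,-0.043,0],"twist":[0,0,0],"fingers":1},{"dp":[0.037,-0.042,0],"twist":[0,0,0],"fingers":1},{"dp":[0,0,0],"twist":[0,0,0],"fingers":1}]'
```

```text
time: 0.78
tcp_pos: [0.2935, -0.4676, 0.2311]
tool_rot: [-3.141, 0.001, 0.0]
contact_force: [1.0, -0.8, 0.1]
width: 0.0853
grip_force: 0.0
time: 1.4
tcp_pos: [0.4439, -0.2935, 0.2312]
tool_rot: [-3.14, -0.013, -0.002]
contact_force: [-0.9, -0.2, -0.1]
width: 0.0853
grip_force: 0.0
```

```bash
python3 -m creep '[{"dp":[-0.002,0.004,0.02],"twist":[0,0,0],"fingers":1},{"dp":[0,0,0.05],"twist":[0,0,0],"fingers":1},{"dp":[0,0,0.05],"twist":[0,0,0],"fingers":1},{"dp":[0,0,0.03],"twist":[0,0,0],"fingers":1},{"dp":[0,0,0],"twist":[0,0,0],"fingers":1}]'
python3 - <<'E'
from h import *
im,d=arm.get_image('wrist'); cv2.imwrite('pics/w1.png',im[...,::-1])
E
```

```text
time: 2.02
tcp_pos: [0.4364, -0.302, 0.0794]
tool_rot: [-3.14, 0.002, 0.007]
contact_force: [-0.1, -0.2, 0.6]
width: 0.0854
grip_force: 0.0
```

View pics/w1.png

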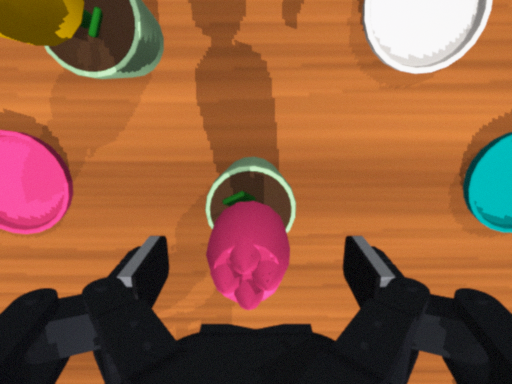

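The pink head at (250,250) sits between the open fingers, a few mm toward +x of the grasp line. I nudge the tool and close.

```bash
python3 -m creep '[{"dp":[0.005,-0.003,0],"twist":[0,0,0],"fingers":1},{"dp":[0,0,0],"twist":[0,0,0],"fingers":-1},{"dp":[0,0,0],"twist":[0,0,0],"fingers":-1},{"dp":[0,0,0],"twist":[0,0,0],"fingers":-1},{"dp":[0,0,0],"twist":[0,0,0],"fingers":-1}]' 60
python3 -m creep '[{"dp":[0,0,0],"twist":[0,0,0],"fingers":-1},{"dp":[0,0,0],"twist":[0,0,0],"fingers":-1},{"dp":[0,0,0],"twist":[0,0,0],"fingers":-1},{"dp":[0,0,0],"twist":[0,0,0],"fingers":-1}]'
```

```text
time: 2.7
tcp_pos: [0.444, -0.2993, 0.0821]
tool_rot: [3.141, -0.0, 0.002]
contact_force: [-0.5, 1.4, 6.7]
width: 0.0342
grip_force: 59.4
time: 3.2
tcp_pos: [0.444, -0.2993, 0.0821]
tool_rot: [3.141, -0.0, 0.001]
contact_force: [-0.6, 0.7, 6.6]
width: 0.0342
grip_force: 59.4
```

```bash
python3 -m creep '[{"dp":[0,0,-0.02],"twist":[0,0,0],"fingers":-1},{"dp":[0,0,-0.03],"twist":[0,0,0],"fingers":-1},{"dp":[0,-0.02,-0.02],"twist":[0,0,0],"fingers":-1},{"dp":[0,-0.04,0],"twist":[0,0,0],"fingers":-1},{"dp":[0,-0.04,0],"twist":[0,0,0],"fingers":-1}]'
python3 -m creep '[{"dp":[0,-0.04,0],"twist":[0,0,0],"fingers":-1},{"dp":[0,-0.03,0],"twist":[0,0,0],"fingers":-1},{"dp":[0,-0.006,0],"twist":[0,0,0],"fingers":-1},{"dp":[0,0,0],"twist":[0,0,0],"fingers":-1},{"dp":[0,0,0],"twist":[0,0,0],"fingers":-1}]'
python3 - <<'E'
from h import *
im,d=arm.get_image('scene'); cv2.imwrite('pics/s1.png',cv2.resize(im[110:290,90:380,::-1],None,fx=2.7,fy=2.7))
E
```

```text
time: 3.82
tcp_pos: [0.4435, -0.1983, 0.1516]
tool_rot: [3.141, -0.002, 0.001]
contact_force: [1.0, 0.5, -1.8]
width: 0.0341
grip_force: 59.9
time: 4.45
tcp_pos: [0.4436, -0.1244, 0.1513]
tool_rot: [3.141, -0.003, -0.0]
contact_force: [0.0, -1.2, -0.0]
width: 0.0344
grip_force: 60.0
```

View pics/s1.png

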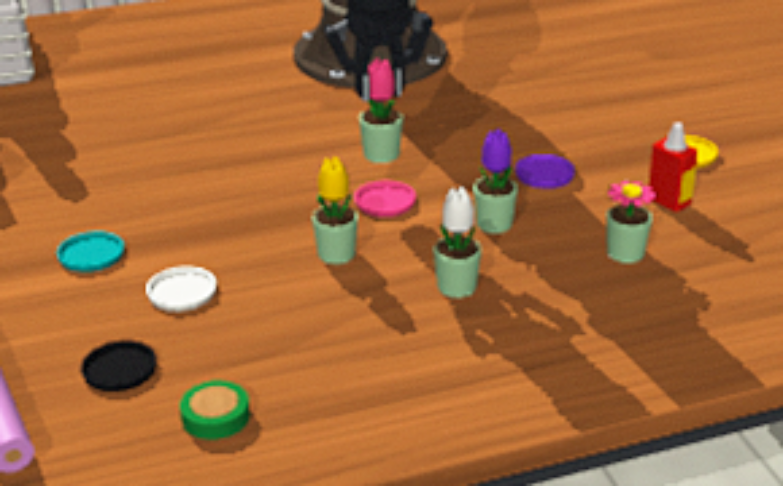

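Close crop: the pink tulip hangs upright at (380,110), above the pink saucer. Now I lower it gently.

```bash
python3 -m creep '[{"dp":[0.002,0,0.02],"twist":[0,0,0],"fingers":-1},{"dp":[0,0,0.025],"twist":[0,0,0],"fingers":-1},{"dp":[0,0,0.012],"twist":[0,0,0],"fingers":-1},{"dp":[0,0,0.004],"twist":[0,0,0],"fingers":-1},{"dp":[0,0,0],"twist":[0,0,0],"fingers":-1}]'
python3 -m creep '[{"dp":[0,0,0.002],"twist":[0,0,0],"fingers":-1},{"dp":[0,0,0],"twist":[0,0,0],"fingers":-1}]'
```

```text
time: 5.12
tcp_pos: [0.4459, -0.1233, 0.0905]
tool_rot: [3.141, -0.001, 0.0]
contact_force: [-0.1, 0.5, -0.9]
width: 0.0341
grip_force: 60.0
time: 5.38
tcp_pos: [0.4459, -0.1232, 0.0887]
tool_rot: [3.141, -0.0, 0.001]
contact_force: [-0.8, 0.3, -0.8]
width: 0.0341
grip_force: 60.0
```

```bash
python3 -m creep '[{"dp":[0,0,0.002],"twist":[0,0,0],"fingers":-1},{"dp":[0,0,0],"twist":[0,0,0],"fingers":-1}]'
python3 -m creep '[{"dp":[0,0,0.001],"twist":[0,0,0],"fingers":-1},{"dp":[0,0,0],"twist":[0,0,0],"fingers":-1}]'
```

```text
time: 5.62
tcp_pos: [0.4456, -0.1231, 0.0863]
tool_rot: [3.142, -0.0, -0.0]
contact_force: [1.4, -0.2, -0.8]
width: 0.0344
grip_force: 60.0
time: 5.88
tcp_pos: [0.4462, -0.1231, 0.086]
tool_rot: [3.141, -0.0, 0.002]
contact_force: [-2.1, 0.8, 10.1]
width: 0.0342
grip_force: 61.1
```

```bash
python3 -m creep '[{"dp":[0,0,0],"twist":[0,0,0],"fingers":1},{"dp":[0,0,0],"twist":[0,0,0],"fingers":1},{"dp":[0,0,0],"twist":[0,0,0],"fingers":1},{"dp":[0,0,0],"twist":[0,0,0],"fingers":1},{"dp":[0,0,-0.02],"twist":[0,0,0],"fingers":1}]'
python3 -m creep '[{"dp":[0,0,-0.04],"twist":[0,0,0],"fingers":1},{"dp":[0,0,-0.04],"twist":[0,0,0],"fingers":1},{"dp":[0.032,-0.038,0],"twist":[0,0,0],"fingers":1},{"dp":[0.032,-0.038,0],"twist":[0,0,0],"fingers":1},{"dp":[0.033,-0.038,0],"twist":[0,0,0],"fingers":1}]'
python3 -m creep '[{"dp":[0,0,0],"twist":[0,0,0],"fingers":1},{"dp":[0,0,0],"twist":[0,0,0],"fingers":1}]'
python3 - <<'E'
from h import *
T=arm.get_image('top');C=cloud('top',T[1]);k=K('top')
c,f,R,t=k
for n,p in dict(pink=(.446,-.123,.055)).items():
    q=R@np.array(p)+t; u,v=int(f*q[0]/q[2]+c['cx']),int(f*q[1]/q[2]+c['cy'])
    P=C[v-18:v+18,u-18:u+18].reshape(-1,3)
    for lo,hi in((.03,.07),(.085,.15)):
        s=P[(P[:,2]>lo)&(P[:,2]<hi)]; print(n,len(s),((s.max(0)+s.min(0))/2).round(4),np.ptp(s,0).round(3),s.max(0)[2])
E
```

```text
time: 6.5
tcp_pos: [0.4446, -0.1229, 0.1045]
tool_rot: [-3.141, 0.0, 0.005]
contact_force: [0.3, -0.7, -1.0]
width: 0.0859
grip_force: 0.0
time: 7.12
tcp_pos: [0.5436, -0.0082, 0.1855]
tool_rot: [3.141, -0.001, 0.001]
contact_force: [0.6, -0.3, 0.3]
width: 0.0853
grip_force: 0.0
time: 7.38
tcp_pos: [0.5422, -0.0095, 0.1849]
tool_rot: [3.141, 0.0, -0.002]
contact_force: [-0.4, -0.5, 0.2]
width: 0.0852
grip_force: 0.0
pink 122 [ 0.444  -0.1235  0.0588] [0.052 0.052 0.015] 0.06606722992314504
pink 123 [ 0.4461 -0.1229  0.113 ] [0.037 0.035 0.055] 0.1402721739491599
```

The pink tulip stands centred on its saucer. Purple is next: the tool is over it, so I descend and grip.

```bash
python3 -m creep '[{"dp":[0.001,0,0.03],"twist":[0,0,0],"fingers":1},{"dp":[0,0,0.04],"twist":[0,0,0],"fingers":1},{"dp":[0,0,0.03],"twist":[0,0,0],"fingers":1},{"dp":[0,0,0.004],"twist":[0,0,0],"fingers":1},{"dp":[0,0,0],"twist":[0,0,0],"fingers":1}]'
python3 -m creep '[{"dp":[0,0,0],"twist":[0,0,0],"fingers":-1},{"dp":[0,0,0],"twist":[0,0,0],"fingers":-1},{"dp":[0,0,0],"twist":[0,0,0],"fingers":-1},{"dp":[0,0,0],"twist":[0,0,0],"fingers":-1},{"dp":[0,0,0],"twist":[0,0,0],"fingers":-1}]' 60
```

```text
time: 8.05
tcp_pos: [0.5438, -0.0098, 0.0821]
tool_rot: [3.141, -0.002, 0.001]
contact_force: [-0.2, 0.0, 0.2]
width: 0.0853
grip_force: 0.0
time: 8.68
tcp_pos: [0.5444, -0.0089, 0.0822]
tool_rot: [-3.141, 0.0, -0.003]
contact_force: [-0.4, 0.3, 6.2]
width: 0.0343
grip_force: 59.5
```

```bash
python3 -m creep '[{"dp":[0,0,-0.02],"twist":[0,0,0],"fingers":-1},{"dp":[0,0,-0.03],"twist":[0,0,0],"fingers":-1},{"dp":[-0.01,-0.012,-0.02],"twist":[0,0,0],"fingers":-1},{"dp":[-0.025,-0.03,0],"twist":[0,0,0],"fingers":-1},{"dp":[-0.025,-0.03,0],"twist":[0,0,0],"fingers":-1}]'
python3 -m creep '[{"dp":[-0.025,-0.03,0],"twist":[0,0,0],"fingers":-1},{"dp":[-0.01,-0.012,0],"twist":[0,0,0],"fingers":-1},{"dp":[0,0,0],"twist":[0,0,0],"fingers":-1},{"dp":[0,0,0],"twist":[0,0,0],"fingers":-1}]'
python3 -m creep '[{"dp":[0,0,0.02],"twist":[0,0,0],"fingers":-1},{"dp":[0,0,0.025],"twist":[0,0,0],"fingers":-1},{"dp":[0,0,0.012],"twist":[0,0,0],"fingers":-1},{"dp":[0,0,0.004],"twist":[0,0,0],"fingers":-1},{"dp":[0,0,0],"twist":[0,0,0],"fingers":-1}]'
```

```text
time: 9.3
tcp_pos: [0.4831, 0.0635, 0.1516]
tool_rot: [-3.141, 0.001, -0.001]
contact_force: [0.6, 1.2, -0.8]
width: 0.0343
grip_force: 60.0
time: 9.8
tcp_pos: [0.4497, 0.1038, 0.1513]
tool_rot: [3.141, -0.003, 0.001]
contact_force: [0.6, -0.5, -1.2]
width: 0.0341
grip_force: 60.0
time: 10.42
tcp_pos: [0.4491, 0.1047, 0.0905]
tool_rot: [3.142, -0.001, 0.0]
contact_force: [0.4, 0.2, -1.2]
width: 0.0337
grip_force: 60.0
```

```bash
python3 -m creep '[{"dp":[0,0,0.002],"twist":[0,0,0],"fingers":-1},{"dp":[0,0,0.002],"twist":[0,0,0],"fingers":-1},{"dp":[0,0,0.001],"twist":[0,0,0],"fingers":-1},{"dp":[0,0,0],"twist":[0,0,0],"fingers":-1}]'
```

```text
time: 10.92
tcp_pos: [0.4495, 0.1052, 0.0861]
tool_rot: [-3.141, 0.0, -0.003]
contact_force: [-1.4, -0.8, 7.6]
width: 0.0341
grip_force: 60.8
```

```bash
python3 -m creep '[{"dp":[0,0,0],"twist":[0,0,0],"fingers":1},{"dp":[0,0,0],"twist":[0,0,0],"fingers":1},{"dp":[0,0,0],"twist":[0,0,0],"fingers":1},{"dp":[0,0,0],"twist":[0,0,0],"fingers":1},{"dp":[0,0,-0.02],"twist":[0,0,0],"fingers":1}]'
python3 -m creep '[{"dp":[0,0,-0.04],"twist":[0,0,0],"fingers":1},{"dp":[0,0,-0.04],"twist":[0,0,0],"fingers":1},{"dp":[0.015,0.053,0],"twist":[0,0,0],"fingers":1},{"dp":[0.016,0.053,0],"twist":[0,0,0],"fingers":1},{"dp":[0.016,0.053,0],"twist":[0,0,0],"fingers":1}]'
python3 -m creep '[{"dp":[0.016,0.054,0],"twist":[0,0,0],"fingers":1},{"dp":[0.016,0.054,0],"twist":[0,0,0],"fingers":1},{"dp":[0.016,0.054,0],"twist":[0,0,0],"fingers":1},{"dp":[0,0,0],"twist":[0,0,0],"fingers":1},{"dp":[0,0,0],"twist":[0,0,0],"fingers":1}]'
```

```text
time: 11.55
tcp_pos: [0.4478, 0.1046, 0.1045]
tool_rot: [3.141, -0.0, -0.004]
contact_force: [0.2, -0.2, -0.2]
width: 0.0852
grip_force: 0.0
time: 12.18
tcp_pos: [0.4961, -0.0557, 0.1856]
tool_rot: [3.141, 0.001, 0.001]
contact_force: [0.5, 0.6, 0.0]
width: 0.0854
grip_force: 0.0
time: 12.8
tcp_pos: [0.5434, -0.2155, 0.1849]
tool_rot: [-3.141, 0.0, 0.001]
contact_force: [-0.1, 0.3, 0.1]
width: 0.0852
grip_force: 0.0
```

```bash
python3 -m creep '[{"dp":[0.001,0,0.03],"twist":[0,0,0],"fingers":1},{"dp":[0,0,0.04],"twist":[0,0,0],"fingers":1},{"dp":[0,0,0.03],"twist":[0,0,0],"fingers":1},{"dp":[0,0,0.004],"twist":[0,0,0],"fingers":1},{"dp":[0,0,0],"twist":[0,0,0],"fingers":1}]'
python3 -m creep '[{"dp":[0,0,0],"twist":[0,0,0],"fingers":-1},{"dp":[0,0,0],"twist":[0,0,0],"fingers":-1},{"dp":[0,0,0],"twist":[0,0,0],"fingers":-1},{"dp":[0,0,0],"twist":[0,0,0],"fingers":-1},{"dp":[0,0,0],"twist":[0,0,0],"fingers":-1}]' 60
```

```text
time: 13.42
tcp_pos: [0.5452, -0.2152, 0.0821]
tool_rot: [-3.141, -0.002, -0.001]
contact_force: [0.1, -0.7, 0.8]
width: 0.0856
grip_force: 0.0
time: 14.05
tcp_pos: [0.5452, -0.2164, 0.0823]
tool_rot: [3.141, -0.001, 0.002]
contact_force: [-0.9, -0.0, 5.8]
width: 0.0344
grip_force: 59.5
```

```bash
python3 -m creep '[{"dp":[0,0,-0.02],"twist":[0,0,0],"fingers":-1},{"dp":[0,0,-0.05],"twist":[0,0,0],"fingers":-1},{"dp":[0,0,-0.05],"twist":[0,0,0],"fingers":-1},{"dp":[0,-0.01,-0.05],"twist":[0,0,0],"fingers":-1},{"dp":[-0.008,-0.03,0],"twist":[0,0,0],"fingers":-1}]'
python3 -m creep '[{"dp":[-0.008,-0.05,0],"twist":[0,0,0],"fingers":-1},{"dp":[-0.008,-0.05,0],"twist":[0,0,0],"fingers":-1},{"dp":[-0.008,-0.05,0],"twist":[0,0,0],"fingers":-1},{"dp":[-0.008,-0.05,0],"twist":[0,0,0],"fingers":-1},{"dp":[-0.008,-0.05,0],"twist":[0,0,0],"fingers":-1}]'
python3 -m creep '[{"dp":[-0.008,-0.05,0],"twist":[0,0,0],"fingers":-1},{"dp":[-0.008,-0.05,0],"twist":[0,0,0],"fingers":-1},{"dp":[-0.008,-0.05,0],"twist":[0,0,0],"fingers":-1},{"dp":[-0.0085,-0.05,0],"twist":[0,0,0],"fingers":-1},{"dp":[0,-0.03,0],"twist":[0,0,0],"fingers":-1}]'
python3 -m creep '[{"dp":[0,-0.014,0],"twist":[0,0,0],"fingers":-1},{"dp":[0,0,0],"twist":[0,0,0],"fingers":-1},{"dp":[0,0,0],"twist":[0,0,0],"fingers":-1},{"dp":[0,0,0],"twist":[0,0,0],"fingers":-1}]'
```

```text
time: 14.68
tcp_pos: [0.5389, -0.1779, 0.2557]
tool_rot: [3.139, -0.005, 0.012]
contact_force: [0.0, 0.6, -1.8]
width: 0.034
grip_force: 60.0
time: 15.3
tcp_pos: [0.4962, 0.0753, 0.2515]
tool_rot: [3.142, -0.001, 0.001]
contact_force: [1.2, 0.8, -0.7]
width: 0.0343
grip_force: 60.0
time: 15.92
tcp_pos: [0.4629, 0.3067, 0.2515]
tool_rot: [-3.141, -0.004, 0.001]
contact_force: [0.9, -0.2, -2.3]
width: 0.0342
grip_force: 60.0
time: 16.42
tcp_pos: [0.4648, 0.3164, 0.2514]
tool_rot: [3.141, -0.004, 0.0]
contact_force: [0.1, -0.4, -1.3]
width: 0.0343
grip_force: 60.0
```

```bash
python3 -m creep '[{"dp":[0,-0.001,0.03],"twist":[0,0,0],"fingers":-1},{"dp":[0,0,0.05],"twist":[0,0,0],"fingers":-1},{"dp":[0,0,0.05],"twist":[0,0,0],"fingers":-1},{"dp":[0,0,0.025],"twist":[0,0,0],"fingers":-1},{"dp":[0,0,0.005],"twist":[0,0,0],"fingers":-1}]'
python3 -m creep '[{"dp":[0,0,0.001],"twist":[0,0,0],"fingers":-1},{"dp":[0,0,0],"twist":[0,0,0],"fingers":-1}]'
```

```text
time: 17.05
tcp_pos: [0.4637, 0.3173, 0.0899]
tool_rot: [3.139, -0.002, -0.004]
contact_force: [0.3, -0.2, -0.5]
width: 0.0347
grip_force: 60.0
time: 17.3
tcp_pos: [0.4651, 0.3193, 0.0916]
tool_rot: [-3.14, 0.001, -0.003]
contact_force: [-0.0, -0.9, -0.6]
width: 0.0341
grip_force: 60.0
```

```bash
python3 -m creep '[{"dp":[0,0,0.002],"twist":[0,0,0],"fingers":-1},{"dp":[0,0,0.002],"twist":[0,0,0],"fingers":-1},{"dp":[0,0,0.001],"twist":[0,0,0],"fingers":-1},{"dp":[0,0,0],"twist":[0,0,0],"fingers":-1}]'
```

```text
time: 17.8
tcp_pos: [0.4648, 0.3191, 0.0863]
tool_rot: [-3.141, 0.001, -0.002]
contact_force: [-1.8, -2.4, 9.6]
width: 0.034
grip_force: 61.0
```

```bash
python3 -m creep '[{"dp":[0,0,0],"twist":[0,0,0],"fingers":1},{"dp":[0,0,0],"twist":[0,0,0],"fingers":1},{"dp":[0,0,0],"twist":[0,0,0],"fingers":1},{"dp":[0,0,0],"twist":[0,0,0],"fingers":1},{"dp":[0,0,-0.02],"twist":[0,0,0],"fingers":1}]'
python3 -m creep '[{"dp":[0,0,-0.05],"twist":[0,0,0],"fingers":1},{"dp":[0,0,-0.05],"twist":[0,0,0],"fingers":1},{"dp":[0.024,0.053,0],"twist":[0,0,0],"fingers":1},{"dp":[0.024,0.053,0],"twist":[0,0,0],"fingers":1},{"dp":[0.024,0.053,0],"twist":[0,0,0],"fingers":1}]'
python3 -m creep '[{"dp":[0.024,0.053,0],"twist":[0,0,0],"fingers":1},{"dp":[0.024,0.053,0],"twist":[0,0,0],"fingers":1},{"dp":[0.024,0.053,0],"twist":[0,0,0],"fingers":1},{"dp":[0.024,0.053,0],"twist":[0,0,0],"fingers":1},{"dp":[0.025,0.052,0],"twist":[0,0,0],"fingers":1}]'
python3 -m creep '[{"dp":[0,0,0],"twist":[0,0,0],"fingers":1},{"dp":[0,0,0],"twist":[0,0,0],"fingers":1},{"dp":[0,0,0],"twist":[0,0,0],"fingers":1}]'
```

```text
time: 18.42
tcp_pos: [0.4634, 0.3181, 0.1042]
tool_rot: [3.14, -0.0, -0.004]
contact_force: [-0.6, -0.3, 0.3]
width: 0.0855
grip_force: 0.0
time: 19.05
tcp_pos: [0.5368, 0.1583, 0.2056]
tool_rot: [-3.142, -0.0, -0.001]
contact_force: [0.6, 0.5, 0.0]
width: 0.085
grip_force: 0.0
time: 19.68
tcp_pos: [0.6577, -0.106, 0.2053]
tool_rot: [-3.142, 0.0, -0.0]
contact_force: [0.9, 0.8, 0.4]
width: 0.0852
grip_force: 0.0
time: 20.05
tcp_pos: [0.6569, -0.1022, 0.2054]
tool_rot: [-3.141, -0.003, 0.0]
contact_force: [0.3, 0.8, -0.5]
width: 0.0853
grip_force: 0.0
```

```bash
python3 -m creep '[{"dp":[0.001,0.001,0.03],"twist":[0,0,0],"fingers":1},{"dp":[0,0,0.05],"twist":[0,0,0],"fingers":1},{"dp":[0,0,0.035],"twist":[0,0,0],"fingers":1},{"dp":[0,0,0.009],"twist":[0,0,0],"fingers":1},{"dp":[0,0,0],"twist":[0,0,0],"fingers":1}]'
python3 -m creep '[{"dp":[0,0,0],"twist":[0,0,0],"fingers":-1},{"dp":[0,0,0],"twist":[0,0,0],"fingers":-1},{"dp":[0,0,0],"twist":[0,0,0],"fingers":-1},{"dp":[0,0,0],"twist":[0,0,0],"fingers":-1},{"dp":[0,0,0],"twist":[0,0,0],"fingers":-1}]' 60
```

```text
time: 20.68
tcp_pos: [0.6584, -0.1043, 0.0819]
tool_rot: [-3.141, -0.001, -0.0]
contact_force: [0.4, -0.8, 0.9]
width: 0.0855
grip_force: 0.0
time: 21.3
tcp_pos: [0.659, -0.1049, 0.0825]
tool_rot: [-3.141, 0.0, -0.003]
contact_force: [0.8, 1.1, 6.4]
width: 0.0343
grip_force: 59.6
```

```bash
python3 -m creep '[{"dp":[0,0,-0.02],"twist":[0,0,0],"fingers":-1},{"dp":[0,0,-0.03],"twist":[0,0,0],"fingers":-1},{"dp":[-0.006,0.02,-0.02],"twist":[0,0,0],"fingers":-1},{"dp":[-0.013,0.04,0],"twist":[0,0,0],"fingers":-1},{"dp":[-0.015,0.05,0],"twist":[0,0,0],"fingers":-1}]'
python3 -m creep '[{"dp":[-0.015,0.05,0],"twist":[0,0,0],"fingers":-1},{"dp":[-0.015,0.05,0],"twist":[0,0,0],"fingers":-1},{"dp":[-0.015,0.05,0],"twist":[0,0,0],"fingers":-1},{"dp":[-0.012,0.038,0],"twist":[0,0,0],"fingers":-1},{"dp":[-0.003,0.01,0],"twist":[0,0,0],"fingers":-1}]'
python3 -m creep '[{"dp":[0,0,0],"twist":[0,0,0],"fingers":-1},{"dp":[0,0,0],"twist":[0,0,0],"fingers":-1},{"dp":[0,0,0],"twist":[0,0,0],"fingers":-1}]'
```

```text
time: 21.92
tcp_pos: [0.6235, -0.217, 0.1525]
tool_rot: [3.141, 0.001, 0.001]
contact_force: [0.7, -0.2, -1.7]
width: 0.0341
grip_force: 59.9
time: 22.55
tcp_pos: [0.5603, -0.4191, 0.1517]
tool_rot: [3.139, -0.011, -0.003]
contact_force: [-0.0, 0.9, -0.6]
width: 0.0343
grip_force: 59.9
time: 22.92
tcp_pos: [0.5649, -0.4115, 0.1515]
tool_rot: [-3.141, -0.003, -0.001]
contact_force: [-0.4, 0.1, -1.4]
width: 0.034
grip_force: 59.9
```

```bash
python3 -m creep '[{"dp":[0,0.001,0.02],"twist":[0,0,0],"fingers":-1},{"dp":[0,0,0.025],"twist":[0,0,0],"fingers":-1},{"dp":[0,0,0.012],"twist":[0,0,0],"fingers":-1},{"dp":[0,0,0.003],"twist":[0,0,0],"fingers":-1},{"dp":[0,0,0],"twist":[0,0,0],"fingers":-1}]'
python3 -m creep '[{"dp":[0,0,0.002],"twist":[0,0,0],"fingers":-1},{"dp":[0,0,0.002],"twist":[0,0,0],"fingers":-1},{"dp":[0,0,0.001],"twist":[0,0,0],"fingers":-1},{"dp":[0,0,0],"twist":[0,0,0],"fingers":-1}]'
```

```text
time: 23.55
tcp_pos: [0.5644, -0.4142, 0.0915]
tool_rot: [3.141, -0.0, 0.001]
contact_force: [0.1, -1.4, -0.7]
width: 0.0344
grip_force: 59.9
time: 24.05
tcp_pos: [0.5643, -0.4142, 0.0866]
tool_rot: [3.141, -0.0, 0.001]
contact_force: [-1.4, 0.3, 1.2]
width: 0.0341
grip_force: 60.1
```

The foot has touched the saucer, so I release, rise clear and step back to view the result.

```bash
python3 -m creep '[{"dp":[0,0,0],"twist":[0,0,0],"fingers":1},{"dp":[0,0,0],"twist":[0,0,0],"fingers":1},{"dp":[0,0,0],"twist":[0,0,0],"fingers":1},{"dp":[0,0,0],"twist":[0,0,0],"fingers":1},{"dp":[0,0,-0.02],"twist":[0,0,0],"fingers":1}]'
python3 -m creep '[{"dp":[0,0,-0.05],"twist":[0,0,0],"fingers":1},{"dp":[0,0,-0.05],"twist":[0,0,0],"fingers":1},{"dp":[0,0,-0.03],"twist":[0,0,0],"fingers":1},{"dp":[-0.05,0.03,0],"twist":[0,0,0],"fingers":1},{"dp":[-0.05,0.03,0],"twist":[0,0,0],"fingers":1}]'
python3 -m creep '[{"dp":[-0.05,0.03,0],"twist":[0,0,0],"fingers":1},{"dp":[-0.05,0.03,0],"twist":[0,0,0],"fingers":1},{"dp":[-0.04,0.03,0],"twist":[0,0,0],"fingers":1},{"dp":[0,0,0],"twist":[0,0,0],"fingers":1},{"dp":[0,0,0],"twist":[0,0,0],"fingers":1}]'
python3 - <<'E'
from h import *
im,D=arm.get_image('top');k=K('top');C=cloud('top',D,k);c,f,R,t=k
cv2.imwrite('pics/top2.png',im[...,::-1])
s,_=arm.get_image('scene'); cv2.imwrite('pics/s2.png',cv2.resize(s[110:290,90:380,::-1],None,fx=2.7,fy=2.7))
for n,p in dict(yellow=(.4638,.3176),purple=(.4486,.1048),pink=(.4459,-.1229),white=(.5637,-.4127),daisy=(.657,.118),glue=(.570,.2186)).items():
    q=R@np.array((*p,.055))+t; u,v=int(f*q[0]/q[2]+c['cx']),int(f*q[1]/q[2]+c['cy'])
    P=C[v-18:v+18,u-18:u+18].reshape(-1,3)
    for lo,hi in((.035,.07),(.085,.15)):
        s=P[(P[:,2]>lo)&(P[:,2]<hi)]
        if len(s): print(n,p,((s.max(0)+s.min(0))/2).round(4),np.ptp(s,0).round(3),s.max(0)[2].round(4))
E
```

```text
time: 24.68
tcp_pos: [0.563, -0.4135, 0.1054]
tool_rot: [-3.14, 0.0, 0.005]
contact_force: [-0.4, 0.0, 0.1]
width: 0.0852
grip_force: 0.0
time: 25.3
tcp_pos: [0.4637, -0.4746, 0.2386]
tool_rot: [3.14, 0.002, 0.003]
contact_force: [-0.1, -1.3, -0.5]
width: 0.0854
grip_force: 0.0
time: 25.92
tcp_pos: [0.3248, -0.5639, 0.2375]
tool_rot: [3.141, -0.0, 0.002]
contact_force: [0.5, 0.4, 0.0]
width: 0.0855
grip_force: 0.0
yellow (0.4638, 0.3176) [0.464  0.3141 0.051 ] [0.05  0.049 0.031] 0.0664
yellow (0.4638, 0.3176) [0.4642 0.3147 0.1139] [0.033 0.031 0.053] 0.1401
purple (0.4486, 0.1048) [0.4485 0.1065 0.0551] [0.052 0.053 0.018] 0.064
purple (0.4486, 0.1048) [0.4495 0.1051 0.1145] [0.035 0.034 0.051] 0.14
pink (0.4459, -0.1229) [ 0.444  -0.1233  0.0574] [0.052 0.052 0.018] 0.0663
pink (0.4459, -0.1229) [ 0.4462 -0.1229  0.1129] [0.037 0.035 0.055] 0.1402
white (0.5637, -0.4127) [ 0.566  -0.4106  0.0521] [0.054 0.053 0.033] 0.0684
white (0.5637, -0.4127) [ 0.5656 -0.4106  0.113 ] [0.034 0.036 0.053] 0.1395
daisy (0.657, 0.118) [0.6605 0.1189 0.0484] [0.055 0.052 0.025] 0.0608
daisy (0.657, 0.118) [0.6616 0.1181 0.0904] [0.053 0.053 0.011] 0.0958
glue (0.57, 0.2186) [0.5699 0.2175 0.0527] [0.054 0.026 0.034] 0.0695
glue (0.57, 0.2186) [0.5721 0.2269 0.103 ] [0.05  0.038 0.036] 0.1209
```

View pics/s2.png

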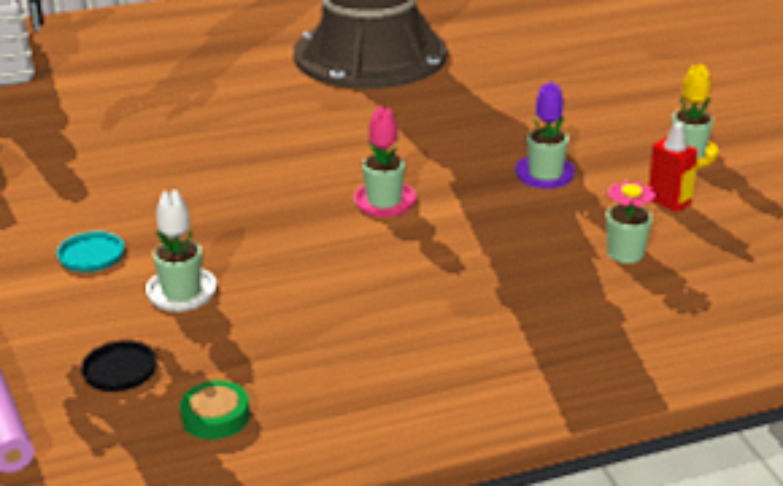

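View pics/top2.png

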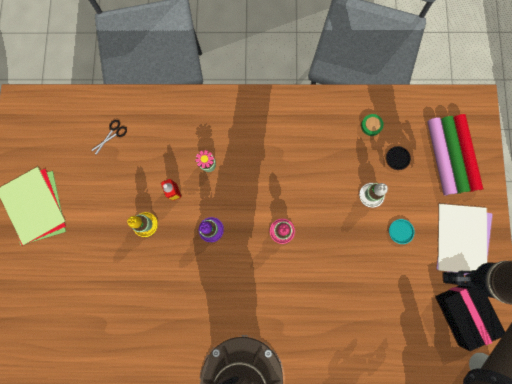

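Both pictures show every tulip upright on its own colour. In the top view white is at (372,195), pink (282,231), purple (210,230) and yellow (144,224). Measured offsets are under 4 mm and the tops are at 0.140 m against an expected 0.138 m. The daisy and glue bottle have not moved, and the arm is clear.

```bash
python3 -c "
from bench import arm
print(arm.close_job())"
```

```text
the job is handed in; nothing more can be done
None
```

All four tulips stand upright on the saucers of their own colours (within about 4 mm of centre by the last measurement), the daisy and glue bottle were left in place, and the job was handed in at about 26 s; the hand-in returned no verdict.

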